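Roll the press roller across a battery module to its strap

TASK

Press down the glued pad on top of the battery module that the roller lies on: with fingertips resting only on the top of the roller, push it so that it rolls across the pad and stops lying lengthwise along the bright metal strap across that same module, with its line of contact on the strap. Never grip the roller, push it from its sides or lift it, leave the loose tools and parts where they are, and finish with the hand clear.

Things in the scene. Friction and masses are not known exactly. Their poses are not given: they have to be found in the camera images.
- module: Black battery module fixed to the bench, 320 (its x) x 220 (its y) x 75 mm high, its flat top being a dark rubber pad at z = 75 mm. Origin: centre of its underside. Its x axis is the length along which the roller travels. Module, strap and roller are level.
- strap: The only bright strip on this module's pad: a bare aluminium strap let in flush with the pad (no step), 24 mm wide (its x) and 190 mm long (its y), parallel to the module's y axis. Origin: centre of its top, at z = 75 mm. It is 90 to 150 mm from the roller's start, on either half: the roller may have to go away from or towards the robot.
- roller: Loose solid grey press roller with steel end caps, 64 mm in diameter, 120 mm long, 0.4 to 0.85 kg, lying on the pad. Origin: centre, on its axis, at z = 107 mm (32 mm above the pad); its top is at z = 139 mm. Its y axis runs along the cylinder; its x and z axes turn as it rolls (z is up at the start). At first it lies within 0.06 rad of parallel to the strap.
- roller_center (a point): The roller's centre again. Driven by a fingertip on its top it rolls without slip, its centre going half as far as the fingertip, which so gets ahead: use several strokes, each from a little behind the top line to a little ahead. Slight rolling resistance: left at rest it stays; let go at 0.1 m/s it runs on about 15 mm.
- socket: Bystander: loose steel wrench socket, 26 mm in diameter, 38 mm high, standing on the pad near a corner of the module's +x end. Origin: centre of its underside.
- driver: Bystander: screwdriver with orange handle, 200 mm, lying on the bench left of the module. Origin: middle of its underside.
- plug: Bystander: orange and black connector block, 60 x 45 x 44 mm, on the bench right of the module. Origin: centre of its underside.
- jar: Bystander: closed jar, 64 mm in diameter, 90 mm high, on the bench right of the module. Origin: centre of its underside.
Mind the look-alikes: they are no part of the job. Leave any brown or yellow look-alike of the roller alone.

How it is judged:
By the outcome, as a careful person would: the job done as asked, in the order asked, and still so for the second after the job is handed in, with the robot touching nothing.
It also fails if it takes over 51 s, if anything falls off the work surface, if the arm or the gripper's body presses on something with over 40 N, if the wrist force passes 120 N, or if a joint passes its speed limit or range.

ROBOT

A 6-joint arm with a two-finger parallel gripper is mounted at the origin on the work surface. World frame = base frame: x ahead of the robot, y to its left, z up, the work surface at z = 0. Lengths are in m, angles in rad, forces in N, time in s.
With the tool pointing down it reaches from about 0.375 to 0.9 m from the base axis. Payload 3.1 kg.
Tool frame: the origin (TCP) lies between the finger pads, 19 mm behind the fingertips; this is the grasp point; z points along the fingers, y is the line along which they close (so a half turn about z gives the same grasp; the last joint's range is limited). The gripper opens to 85 mm and grips with 20 to 120 N. Pads are 22 mm wide; open, the fingers measure 114 mm over their backs; the gripper's body (76 mm by 85 mm) begins 54 mm behind the grasp point. The pads swing forward as they close: fully open they stand 13 mm farther back than shut.
Start: joints at [0.933, 0.527, 1.433, -0, 1.181, -0.178], TCP at [0.277, 0.56, 0.25] pointing down, gripper open.
Joint ranges: [-3.08, 3.08], [-0.75, 2.2], [0.22, 2.44], [-1.43, 4.57], [0, 2.65], [-2.85, 2.85]. Speed limits (rad/s): [2.79, 2.79, 3.14, 3.14, 3.14, 3.14].

INTERFACE

Orientations are given as a unit quaternion [x, y, z, w].
In Python, from station import manip gives the robot as it stands.
- The arm moves only by the tool drive_tool, never from a script. Its argument "plan" is a list of rows, each a list of 7 numbers: the shift along the tool's x, y, z in m, then the turn, a rotation vector about the tool's x, y, z in degrees, then the opening, from -1 (shut) to 1 (fully open). In form: [[x, y, z, wx, wy, wz, gripper], ...]. A call has 1 to 10 rows; each row shifts and turns the commanded pose from where the row before left it, along the tool's axes as they then stand; what a row does not reach is not made up. A row lasts 1/10 s, in which the tool goes at most 50 mm and 8.59 degrees, less where a joint would pass 70% of its speed; a pose out of reach is approached as far as the arm can. A call is refused whole if a number of a shift passes 0.05 or a number of a turn 8.59, either way. A call with a gripper value outside its range is refused whole. The fingers move at their own pace and stop on an object; "newtons" is the grip in N (left out, the last holds). Time passes only in rows, so rows that do not move let the fingers close. It gives the time, the measured TCP pose, the force, the opening and the grip force at its end, in the units of the state.
- manip.sense(): the state, without advancing time (a new reading comes with each control period).
- manip.snapshot(name): name is "scene" or "top" or "wrist"; returns a dict with "image" (384x512x3 uint8, red, green, blue), "z_map" (384x512 float32, m along the optical axis (not along the pixel's ray), 0 where there is no reading), "fov_y" (degrees; the focal length in pixels is half the picture's height over the tangent of half this angle, whatever the lens; pixels are square), "cx", "cy" (the principal point, pixels), "extrinsics" (4x4, takes a point from camera to world coordinates); the wrist camera has in their place "mount" (4x4, takes a point from camera to tool coordinates, whose origin is the TCP and whose axes are the flange's). Camera axes: x right, y up, looking along -z (the intrinsics and any distortion apply to the point x, -y, -z); pixel columns grow to the right and rows downward; lengths in m; the calibration is good to about 2 mm. A picture is of the moment at which its call begins: read the wrist's pose just before it.
- manip.sign_off(): hands the job in; it is judged then, once.
The state is a dict: "t": time; "q": joint angles; "qd": joint speeds; "tau": joint torques, N m; "tcp_pos": TCP position; "tool_rot": TCP orientation; "force": force on the tool from outside, world axes, zero at the start; "ft_torque": the same for the moment, N m; "finger_gap": opening from 0.0 (shut) to 1.0 (fully open); "gripper_force": force on a finger pad.
Only numpy, scipy, OpenCV 4.12 (cv2) and the standard library are available. Lean on these libraries where they do the work, as an engineer would, in place of code of your own. Each camera call takes 0.05 s, during which the arm holds its last target. There are 200 camera calls.

## Working session

There is one attempt and no reset: what is moved stays moved. The work goes in short steps, Python scripts to look and compute and a tool call to move; the robot and the scene stay as the last step left them, time stands still between calls to the robot, and variables do not carry over. Pictures are saved under pics/ and viewed, at most 10 in all, crops included, and the job is handed in when it is done.

Besides the shell and the picture viewer there is one more tool, called by a JSON object that holds its "method" and its "body", one argument or row to a line. drive_tool: Moves the arm, as the interface text tells. Its arguments: {"type":"object","properties":{"plan":{"type":"array"},"newtons":{"type":"number"}},"required":["plan"]}

```bash
mkdir -p pics
cat > h.py <<'E'
import numpy as np, cv2
from station import manip
def snap(n,save=None):
    s=manip.snapshot(n)
    if save: cv2.imwrite('pics/'+save,cv2.cvtColor(s['image'],cv2.COLOR_RGB2BGR))
    return s
def world(s,uv,z,T=None):
    T=s['extrinsics'] if T is None else T
    T=np.array(T); f=192/np.tan(np.radians(s['fov_y'])/2)
    uv=np.atleast_2d(np.array(uv,float))
    d=np.c_[(uv[:,0]-s['cx'])/f,-(uv[:,1]-s['cy'])/f,-np.ones(len(uv))]@T[:3,:3].T
    o=T[:3,3]; return o+d*((z-o[2])/d[:,2])[:,None]
E
python3 - <<'E'
from h import *
for n in('scene','top'):
    s=snap(n,n+'1.png'); print({k:v for k,v in s.items() if k not in('image','z_map')})
    np.savez(n+'.npz',**s)
st=manip.sense();print(st)
E
```

```text
{'fov_y': 56.30226291128105, 'cx': 253.56206707815468, 'cy': 192.1723833084268, 'extrinsics': array([[ 0.12807072, -0.62272921,  0.77188485,  1.29755478],
       [ 0.99157315,  0.0650907 , -0.11200842, -0.13045947],
       [ 0.01950839,  0.77972529,  0.62581778,  0.71479169],
       [ 0.        ,  0.        ,  0.        ,  1.        ]])}
{'fov_y': 50.574207947560225, 'cx': 255.69785822644894, 'cy': 182.6022750623224, 'extrinsics': array([[ 1.95006579e-02,  9.87594830e-01, -1.55808138e-01,
         3.04356095e-01],
       [-9.99614196e-01,  2.23414476e-02,  1.65021137e-02,
         1.05021643e-04],
       [ 1.97783816e-02,  1.55426225e-01,  9.87649485e-01,
         1.39457725e+00],
       [ 0.00000000e+00,  0.00000000e+00,  0.00000000e+00,
         1.00000000e+00]])}
{'t': 0.1, 'q': array([ 9.33494877e-01,  5.28370174e-01,  1.43381464e+00,  2.11683408e-05,
        1.18138231e+00, -1.78504518e-01]), 'qd': array([-0.00155042, -0.00013342, -0.00330435,  0.00016288,  0.00082995,
       -0.00220484]), 'tau': array([-4.11156934e-04, -4.43307388e+01, -1.78585196e+01, -2.33694636e-04,
        3.89027919e-03,  1.29863139e-05]), 'tcp_pos': array([0.27638869, 0.5598725 , 0.24912042]), 'tool_rot': array([ 2.27395600e-01,  9.73801965e-01, -9.02356582e-04, -4.00607257e-04]), 'force': array([-0.30489602, -0.30767808, -0.32764242]), 'ft_torque': array([-0.0340109 ,  0.05157333,  0.03459289]), 'gripper_force': 0.0, 'finger_gap': 0.9984598343606705}
```

View pics/top1.png

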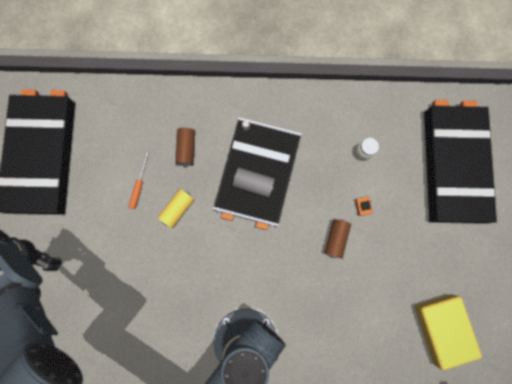

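View pics/scene1.png

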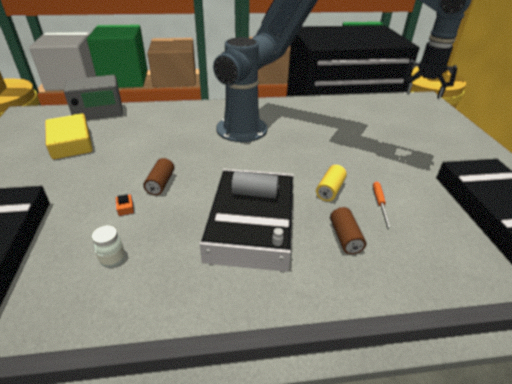

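The top view shows the grey roller at (253,181) on the middle module, with its bright strap at (261,152) and the socket at (246,124). The look-alikes are brown rollers at (186,146) and (338,238), a yellow one at (176,208), and straps on the side modules. Only the grey roller lies on a module, so that module's strap is the target. It has to roll away from the robot.

```bash
cat > m.py <<'E'
from h import *
def rect(mask,box,minA=60):
    m=np.zeros(mask.shape,np.uint8); x0,y0,x1,y1=box; m[y0:y1,x0:x1]=mask[y0:y1,x0:x1]*255
    c=max(cv2.findContours(m,cv2.RETR_EXTERNAL,cv2.CHAIN_APPROX_NONE)[0],key=cv2.contourArea)
    return cv2.minAreaRect(c),c
def axis(s,r,z):
    b=cv2.boxPoints(r); e=[np.linalg.norm(b[i]-b[(i+1)%4]) for i in range(4)]
    i=int(np.argmax(e[:2])); # long edge i->i+1
    a=(b[i]+b[(i+3)%4])/2; c=(b[(i+1)%4]+b[(i+2)%4])/2
    p=world(s,[a,c],z); d=p[1]-p[0]; d=d if d[1]>0 else -d
    return p.mean(0)[:2],np.linalg.norm(d),np.degrees(np.arctan2(-d[0],d[1])),(a,c)
if __name__=='__main__':
  for n,bs,br in(('top',(225,135,300,170),(228,165,280,200)),('scene',(205,208,295,234),(228,165,285,200))):
    s=dict(np.load(n+'.npz')); im=s['image']; g=im.min(2)
    print(n,'strap',axis(s,rect(g>150,bs)[0],.075))
    R=rect((g>60)&(g<170),br); print(' roller px',R[0]); 
    print(' roller',axis(s,R[0],.107), axis(s,R[0],.139))
    if n=='top':
        c=im[100:240,200:320]; cv2.imwrite('pics/crop.png',cv2.resize(c,None,fx=4,fy=4,interpolation=cv2.INTER_CUBIC)[:,:,::-1])
        z=s['z_map']; T=s['extrinsics']; f=192/np.tan(np.radians(s['fov_y'])/2)
        for u,v in((253,181),(261,152),(232,200),(246,122)):
            d=z[v,u]; print((u,v),(T@[(u-s['cx'])/f*d,-(v-s['cy'])/f*d,-d,1])[:3])
E
python3 m.py
```

```text
top strap (array([ 0.61881274, -0.03600903]), np.float64(0.19151081094090502), np.float64(-13.5987612705504), (array([232.76106, 143.91594], dtype=float32), array([288.40887, 158.43275], dtype=float32)))
 roller px ((253.26693725585938, 181.6459197998047), (42.0567741394043, 20.402009963989258), 17.35402488708496)
 roller (array([ 0.51043628, -0.01345525]), np.float64(0.13501790837274538), np.float64(-16.27222089830608), (array([233.19576, 175.37367], dtype=float32), array([273.33813, 187.91817], dtype=float32))) (array([ 0.5053146 , -0.01311823]), np.float64(0.13166232478841366), np.float64(-16.272220898306042), (array([233.19576, 175.37367], dtype=float32), array([273.33813, 187.91817], dtype=float32)))
(253, 181) [ 0.50785182 -0.01236499  0.13568362]
(261, 152) [ 0.61712124 -0.03771149  0.07024435]
(232, 200) [0.45361136 0.05432348 0.07265147]
(246, 122) [0.70604074 0.01428447 0.11369577]
scene strap (array([ 0.62102683, -0.0362961 ]), np.float64(0.19096395351777076), np.float64(-13.565168185238534), (array([215.14012, 216.42358], dtype=float32), array([288.097  , 222.90863], dtype=float32)))
 roller px ((256.0, 180.5), (31.0, 56.0), 90.0)
 roller (array([ 0.49645503, -0.00789276]), np.float64(0.15813192473487792), np.float64(-5.870502027578793), (array([228. , 180.5], dtype=float32), array([284. , 180.5], dtype=float32))) (array([ 0.53863262, -0.01434585]), np.float64(0.14980633939490887), np.float64(-5.870502027578783), (array([228. , 180.5], dtype=float32), array([284. , 180.5], dtype=float32)))
```

View pics/crop.png

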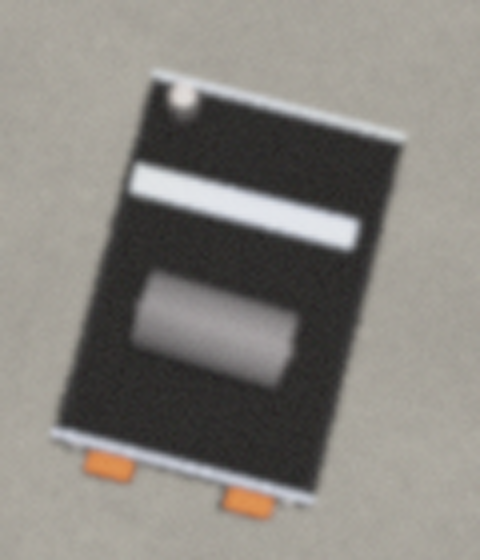

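The crop confirms it: one grey roller on the middle module's pad, one strap above it and the socket at the far left corner. The strap is at about (0.620, -0.036) with yaw -13.6°, and the roller is about 114 mm behind it. I'll move above the roller.

{"method": "drive_tool", "body": {
  "plan": [
    [0,0,0,0,0,-6.35,0.4],
    [0,0,0,0,0,-6.35,0.4],
    [-0.022,-0.031,0,0,0,0,0.4],
    [-0.022,-0.031,0,0,0,0,0.4],
    [-0.022,-0.031,0,0,0,0,0.4],
    [-0.022,-0.031,0,0,0,0,0.4],
    [-0.022,-0.031,0,0,0,0,0.4],
    [-0.022,-0.031,0,0,0,0,0.4],
    [-0.022,-0.031,0,0,0,0,0.4],
    [-0.022,-0.031,0,0,0,0,0.4]
  ]
}}

```text
t: 1.1
tcp_pos: [0.3896, 0.2764, 0.2498]
tool_rot: [0.118, 0.993, -0.0, -0.0]
force: [0.5, -0.0, -0.4]
finger_gap: 0.698
gripper_force: 0.0
```

{"method": "drive_tool", "body": {
  "plan": [
    [-0.022,-0.031,0,0,0,0,0.4],
    [-0.022,-0.031,0,0,0,0,0.4],
    [-0.022,-0.031,0,0,0,0,0.4],
    [-0.022,-0.031,0,0,0,0,0.4],
    [-0.022,-0.031,0,0,0,0,0.4],
    [-0.022,-0.031,0,0,0,0,0.4],
    [-0.022,-0.031,0,0,0,0,0.4],
    [-0.022,-0.031,0,0,0,0,0.4],
    [0,0,0,0,0,0,0.4],
    [0,0,0,0,0,0,0.4]
  ]
}}

```text
t: 2.1
tcp_pos: [0.502, -0.005, 0.2495]
tool_rot: [0.119, 0.993, 0.0, -0.001]
force: [-0.7, 0.4, -0.7]
finger_gap: 0.699
gripper_force: 0.0
```

Run:
```python
from h import *
st=manip.sense(); s=snap('wrist','w1.png')
print(st['t'],st['tcp_pos'],st['tool_rot'],st['force'],st['finger_gap'],st['q'])
print(s['mount'],s['fov_y'],s['cx'],s['cy'])
np.savez('wrist.npz',pos=st['tcp_pos'],rot=st['tool_rot'],**s)
```

```text
2.1 [ 0.50204439 -0.00497898  0.24954186] [ 1.19388858e-01  9.92847234e-01  2.81186306e-04 -7.69395410e-04] [-0.6594582   0.36515253 -0.71051387] 0.6992651620122109 [-2.33062468e-01  3.64126081e-01  1.73539667e+00  4.45071621e-04
  1.04366249e+00 -1.56473429e+00]
[[ 5.98245950e-04  9.52755546e-01  3.03737571e-01  7.85463161e-02]
 [ 9.99999811e-01 -5.27295482e-04 -3.15608444e-04  3.28417229e-04]
 [-1.40538246e-04  3.03737703e-01 -9.52755681e-01 -1.22898632e-01]
 [ 0.00000000e+00  0.00000000e+00  0.00000000e+00  1.00000000e+00]] 62.78372575312069 255.93468626671637 190.20863687824655
```

View pics/w1.png

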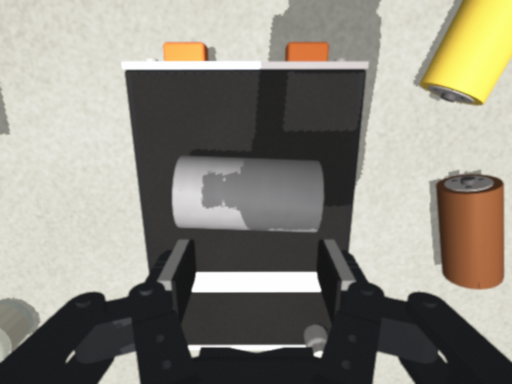

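The wrist view shows the roller at (248,194), nearly level in the picture. The strap is at (255,282), between the fingers at (180,265) and (338,265). I'll measure the roller and strap in the tool frame.

```bash
cat > w.py <<'E'
from h import *
from scipy.spatial.transform import Rotation as Ro
from scipy.optimize import least_squares
SC,SY=np.array([.620,-.036]),-13.6
def module(p,sc=SC,sy=SY): # world xy -> strap frame
    a=np.radians(sy); c,s=np.cos(a),np.sin(a)
    d=np.asarray(p)[...,:2]-sc
    return np.stack([d@[c,s],d@[-s,c]],-1)
def roller(s,T,sc=SC,sy=SY):
    f=192/np.tan(np.radians(s['fov_y'])/2); z=s['z_map']; v,u=np.nonzero(z>0); d=z[v,u]
    P=(np.c_[(u-s['cx'])/f*d,-(v-s['cy'])/f*d,-d]@T[:3,:3].T)+T[:3,3]
    im=s['image'][v,u].astype(int); grey=(np.ptp(im,axis=1)<25)
    M=np.c_[module(P,sc,sy),P[:,2]]
    k=(abs(M[:,0]+0.06)<.1)&(abs(M[:,1])<.085)&(P[:,2]>.095)&(P[:,2]<.15)&grey
    if s.get('exclude') is not None: k&=s['exclude'](M)
    M=M[k]
    r=least_squares(lambda q:np.hypot((M[:,0]-q[0]-q[1]*(M[:,1]-M[:,1].mean()))/np.hypot(1,q[1]),M[:,2]-q[2])-.032,[M[:,0].mean(),0,.107],loss='soft_l1',f_scale=.002)
    y0,y1=np.percentile(M[:,1],[.5,99.5]); ym=(y0+y1)/2
    return dict(x=r.x[0]+r.x[1]*(ym-M[:,1].mean()),y=ym,len=y1-y0,yaw=-np.degrees(np.arctan(r.x[1])),z=r.x[2],n=len(M),rms=np.sqrt(np.mean(r.fun**2)))
def wristT(s,st):
    T=np.eye(4);T[:3,:3]=Ro.from_quat(st['tool_rot']).as_matrix();T[:3,3]=st['tcp_pos']; return T@s['mount']
def strap(s,T):
    g=s['image'].min(2); z=s['z_map']; f=192/np.tan(np.radians(s['fov_y'])/2)
    v,u=np.nonzero(g>175); P=world(s,np.c_[u,v],.075,T); M=module(P)
    k=(abs(M[:,0])<.03)&(abs(M[:,1])<.09); v,u,M=v[k],u[k],M[k]
    q=np.polyfit(M[:,1],M[:,0],1); return dict(x0=q[1],yaw=-np.degrees(np.arctan(q[0])),wid=np.ptp(np.percentile(M[:,0]-np.polyval(q,M[:,1]),[1,99])),n=len(M))
def show(d): print({k:round(float(v),4) for k,v in d.items()})
E
python3 - <<'E'
from w import *
s=dict(np.load('wrist.npz')); st=dict(tcp_pos=s['pos'],tool_rot=s['rot']); T=wristT(s,st)
show(roller(s,T)); show(strap(s,T))
print('tcp in strap frame',module(st['tcp_pos']),'tool yaw',Ro.from_quat(s['rot']).as_matrix()[:,1])
for n in('top','scene'):
    q=dict(np.load(n+'.npz')); show(roller(q,q['extrinsics'])); show(strap(q,q['extrinsics']))
E
```

```text
{'x': -0.1122, 'y': -0.004, 'len': 0.1185, 'yaw': -2.2785, 'z': 0.1058, 'n': 10550.0, 'rms': 0.0009}
{'x0': -0.0011, 'yaw': -0.0946, 'wid': 0.024, 'n': 2487.0}
tcp in strap frame [-0.1219426   0.00241489] tool yaw [2.37070227e-01 9.71492443e-01 3.74635615e-04]
{'x': -0.1129, 'y': -0.0036, 'len': 0.1274, 'yaw': -2.6893, 'z': 0.1065, 'n': 763.0, 'rms': 0.004}
{'x0': -0.0011, 'yaw': -0.0094, 'wid': 0.0227, 'n': 367.0}
{'x': -0.1098, 'y': -0.002, 'len': 0.123, 'yaw': -2.2465, 'z': 0.1057, 'n': 963.0, 'rms': 0.0034}
{'x0': 0.002, 'yaw': -0.682, 'wid': 0.036, 'n': 429.0}
```

Roller: 111 mm before the strap, 4 mm off in y, and yawed -2.3° relative to it. I'll go down a little behind the top line, with the fingers opened wider so they can steer.

{"method": "drive_tool", "body": {
  "plan": [
    [-0.003,-0.006,0.03,0,0,0,0.8],
    [0,0,0.03,0,0,0,0.8],
    [0,0,0.02,0,0,0,0.8],
    [0,0,0.005,0,0,0,0.8],
    [0,0,0,0,0,0,0.8]
  ]
}}

```text
t: 2.65
tcp_pos: [0.503, -0.0097, 0.1645]
tool_rot: [0.117, 0.993, 0.0, -0.001]
force: [-0.0, -0.3, 0.9]
finger_gap: 0.902
gripper_force: 0.0
```

{"method": "drive_tool", "body": {
  "plan": [
    [0,0,0.003,0,0,0,0.8],
    [0,0,0.003,0,0,0,0.8],
    [0,0,0,0,0,0,0.8]
  ]
}}

```text
t: 2.95
tcp_pos: [0.5041, -0.0109, 0.1595]
tool_rot: [0.118, 0.993, -0.0, 0.001]
force: [0.1, -0.3, -0.1]
finger_gap: 0.904
gripper_force: 0.0
```

{"method": "drive_tool", "body": {
  "plan": [
    [0,0,0.002,0,0,0,0.8],
    [0,0,0.001,0,0,0,0.8],
    [0,0,0,0,0,0,0.8]
  ]
}}

```text
t: 3.25
tcp_pos: [0.5039, -0.0111, 0.156]
tool_rot: [0.118, 0.993, 0.0, -0.0]
force: [0.1, 0.4, 0.4]
finger_gap: 0.898
gripper_force: 0.0
```

{"method": "drive_tool", "body": {
  "plan": [
    [0,0,0.002,0,0,0,0.8],
    [0,0,0.001,0,0,0,0.8],
    [0,0,0,0,0,0,0.8]
  ]
}}

```text
t: 3.55
tcp_pos: [0.5038, -0.011, 0.1528]
tool_rot: [0.118, 0.993, 0.0, -0.0]
force: [-0.6, 0.2, 0.3]
finger_gap: 0.896
gripper_force: 0.0
```

{"method": "drive_tool", "body": {
  "plan": [
    [0,0,0.002,0,0,0,0.8],
    [0,0,0,0,0,0,0.8]
  ]
}}

```text
t: 3.75
tcp_pos: [0.5037, -0.011, 0.1508]
tool_rot: [0.118, 0.993, 0.0, -0.0]
force: [-0.3, -0.4, -0.6]
finger_gap: 0.899
gripper_force: 0.0
```

{"method": "drive_tool", "body": {
  "plan": [
    [0,0,0.002,0,0,0,0.8],
    [0,0,0,0,0,0,0.8]
  ]
}}

```text
t: 3.95
tcp_pos: [0.5037, -0.011, 0.1488]
tool_rot: [0.118, 0.993, 0.0, -0.0]
force: [0.7, 0.1, 1.3]
finger_gap: 0.9
gripper_force: 0.0
```

{"method": "drive_tool", "body": {
  "plan": [
    [0,0,0.001,0,0,0,0.8],
    [0,0,0,0,0,0,0.8]
  ]
}}

```text
t: 4.15
tcp_pos: [0.5038, -0.011, 0.1479]
tool_rot: [0.118, 0.993, 0.0, -0.0]
force: [-0.4, 0.2, 0.5]
finger_gap: 0.898
gripper_force: 0.0
```

{"method": "drive_tool", "body": {
  "plan": [
    [0,0,0.001,0,0,0,0.8],
    [0,0,0,0,0,0,0.8]
  ]
}}

```text
t: 4.35
tcp_pos: [0.5048, -0.0113, 0.1477]
tool_rot: [0.118, 0.993, -0.0, 0.001]
force: [-0.1, 0.1, 5.0]
finger_gap: 0.899
gripper_force: 2.1
```

Contact at TCP z ≈ 0.1477 with 5 N. First stroke, with a slight twist.

{"method": "drive_tool", "body": {
  "plan": [
    [-0.001,0,0.0007,0,0,0,0.8],
    [-0.003,0,0,0,0,-0.25,0.8],
    [-0.004,0,0,0,0,-0.25,0.8],
    [-0.004,0,0,0,0,-0.25,0.8],
    [-0.004,0,0,0,0,-0.25,0.8],
    [-0.004,0,0,0,0,-0.25,0.8],
    [-0.004,0,0,0,0,-0.25,0.8],
    [-0.003,0,0,0,0,-0.25,0.8],
    [-0.001,0,0,0,0,0,0.8],
    [0,0,0,0,0,0,0.8]
  ]
}}

```text
t: 5.35
tcp_pos: [0.5327, -0.0183, 0.1476]
tool_rot: [0.103, 0.995, -0.001, 0.002]
force: [-0.6, -2.3, 9.2]
finger_gap: 0.9
gripper_force: 4.0
```

```bash
cat > look.py <<'E'
from w import *
import sys
st=manip.sense(); s=snap('wrist','w%.2f.png'%st['t']); T=wristT(s,st)
s['exclude']=lambda M:abs(M[:,1])<.075
show(roller(s,T)); show(strap(s,T)); q=snap('top'); show(roller(q,q['extrinsics']))
y=Ro.from_quat(st['tool_rot']).as_matrix()[:,1]
print('t',st['t'],'tcp',module(st['tcp_pos']).round(4),st['tcp_pos'][2].round(4),'yaw rel',np.degrees(np.arctan2(-y[0],y[1]))-SY,'F',st['force'].round(1))
E
python3 look.py
```

```text
{'x': -0.0974, 'y': -0.0042, 'len': 0.1181, 'yaw': -1.0031, 'z': 0.1059, 'n': 27364.0, 'rms': 0.0017}
{'x0': -0.0015, 'yaw': 0.0784, 'wid': 0.0357, 'n': 5255.0}
{'x': -0.0992, 'y': -0.0677, 'len': 0.003, 'yaw': -0.1946, 'z': 0.0805, 'n': 6.0, 'rms': 0.0022}
t 5.35 tcp [-0.089  -0.0033] 0.1476 yaw rel 1.7602087060121203 F [-0.6 -2.3  9.2]
```

It rolled 15 mm and the yaw went from -2.3° to -1.0°. Next stroke: lift, go back and press down again.

{"method": "drive_tool", "body": {
  "plan": [
    [0,0,-0.005,0,0,0,0.8],
    [0,0,-0.005,0,0,0,0.8],
    [0.006,0,0,0,0,0.6,0.8],
    [0.006,0,0,0,0,0.6,0.8],
    [0.006,0,0,0,0,0.6,0.8],
    [0,0,0,0,0,0,0.8],
    [0,0,0.006,0,0,0,0.8],
    [0,0,0.003,0,0,0,0.8],
    [0,0,0.001,0,0,0,0.8],
    [0,0,0,0,0,0,0.8]
  ]
}}

```text
t: 6.45
tcp_pos: [0.5154, -0.0138, 0.1474]
tool_rot: [0.119, 0.993, -0.0, 0.002]
force: [-0.7, 1.3, 8.8]
finger_gap: 0.904
gripper_force: 4.3
```

{"method": "drive_tool", "body": {
  "plan": [
    [-0.002,0,0,0,0,0,0.8],
    [-0.004,0,0,0,0,-0.2,0.8],
    [-0.005,0,0,0,0,-0.2,0.8],
    [-0.005,0,0,0,0,-0.2,0.8],
    [-0.005,0,0,0,0,-0.2,0.8],
    [-0.005,0,0,0,0,-0.2,0.8],
    [-0.005,0,0,0,0,-0.2,0.8],
    [-0.004,0,0,0,0,-0.2,0.8],
    [-0.001,0,0,0,0,0,0.8],
    [0,0,0,0,0,0,0.8]
  ]
}}

```text
t: 7.45
tcp_pos: [0.5509, -0.0225, 0.1476]
tool_rot: [0.107, 0.994, -0.001, 0.002]
force: [-0.3, -1.2, 9.6]
finger_gap: 0.901
gripper_force: 4.4
```

```bash
python3 look.py
```

```text
{'x': -0.0789, 'y': -0.0045, 'len': 0.1182, 'yaw': 0.1015, 'z': 0.1059, 'n': 27451.0, 'rms': 0.0017}
{'x0': -0.001, 'yaw': 0.0415, 'wid': 0.0246, 'n': 5130.0}
{'x': -7.9357, 'y': -0.0675, 'len': 0.0031, 'yaw': 89.7968, 'z': 0.0969, 'n': 6.0, 'rms': 0.0003}
t 7.45 tcp [-0.0703 -0.0031] 0.1476 yaw rel 1.3218957748689597 F [-0.3 -1.2  9.6]
```

Yaw is now aligned at 0.1°, so the remaining strokes go straight, with 78 mm left.

{"method": "drive_tool", "body": {
  "plan": [
    [0,0,-0.005,0,0,0,0.8],
    [0,0,-0.005,0,0,0,0.8],
    [0.006,0,0,0,0,0.45,0.8],
    [0.006,0,0,0,0,0.45,0.8],
    [0.006,0,0,0,0,0.45,0.8],
    [0,0,0,0,0,0,0.8],
    [0,0,0.006,0,0,0,0.8],
    [0,0,0.003,0,0,0,0.8],
    [0,0,0.001,0,0,0,0.8],
    [0,0,0,0,0,0,0.8]
  ]
}}

```text
t: 8.55
tcp_pos: [0.5328, -0.0179, 0.1474]
tool_rot: [0.118, 0.993, -0.0, 0.002]
force: [-0.1, -0.3, 8.7]
finger_gap: 0.901
gripper_force: 4.0
```

{"method": "drive_tool", "body": {
  "plan": [
    [-0.002,0,0,0,0,0,0.8],
    [-0.004,0,0,0,0,0,0.8],
    [-0.005,0,0,0,0,0,0.8],
    [-0.005,0,0,0,0,0,0.8],
    [-0.005,0,0,0,0,0,0.8],
    [-0.005,0,0,0,0,0,0.8],
    [-0.005,0,0,0,0,0,0.8],
    [-0.004,0,0,0,0,0,0.8],
    [-0.001,0,0,0,0,0,0.8],
    [0,0,0,0,0,0,0.8]
  ]
}}

```text
t: 9.55
tcp_pos: [0.5684, -0.0265, 0.1477]
tool_rot: [0.118, 0.993, -0.0, 0.002]
force: [-0.3, 0.7, 7.6]
finger_gap: 0.901
gripper_force: 4.2
```

```bash
python3 look.py
```

```text
{'x': -0.0609, 'y': -0.0045, 'len': 0.118, 'yaw': 0.0931, 'z': 0.1059, 'n': 27346.0, 'rms': 0.0017}
{'x0': 0.0041, 'yaw': 0.5882, 'wid': 0.0214, 'n': 3112.0}
{'x': -0.3852, 'y': -0.0673, 'len': 0.003, 'yaw': 84.4206, 'z': 0.1083, 'n': 5.0, 'rms': 0.0008}
t 9.55 tcp [-0.0524 -0.0029] 0.1477 yaw rel 0.006505885008529333 F [-0.3  0.7  7.6]
```

{"method": "drive_tool", "body": {
  "plan": [
    [0,0,-0.005,0,0,0,0.8],
    [0,0,-0.005,0,0,0,0.8],
    [0.006,0,0,0,0,0,0.8],
    [0.006,0,0,0,0,0,0.8],
    [0.006,0,0,0,0,0,0.8],
    [0,0,0,0,0,0,0.8],
    [0,0,0.006,0,0,0,0.8],
    [0,0,0.003,0,0,0,0.8],
    [0,0,0.001,0,0,0,0.8],
    [0,0,0,0,0,0,0.8]
  ]
}}

```text
t: 10.65
tcp_pos: [0.5502, -0.0222, 0.1474]
tool_rot: [0.118, 0.993, -0.0, 0.002]
force: [-1.1, -0.1, 7.9]
finger_gap: 0.905
gripper_force: 3.7
```

{"method": "drive_tool", "body": {
  "plan": [
    [-0.002,0,0,0,0,0,0.8],
    [-0.004,0,0,0,0,0,0.8],
    [-0.005,0,0,0,0,0,0.8],
    [-0.005,0,0,0,0,0,0.8],
    [-0.005,0,0,0,0,0,0.8],
    [-0.005,0,0,0,0,0,0.8],
    [-0.005,0,0,0,0,0,0.8],
    [-0.004,0,0,0,0,0,0.8],
    [-0.001,0,0,0,0,0,0.8],
    [0,0,0,0,0,0,0.8]
  ]
}}

```text
t: 11.65
tcp_pos: [0.5858, -0.0307, 0.1477]
tool_rot: [0.118, 0.993, -0.0, 0.002]
force: [0.5, 0.0, 7.8]
finger_gap: 0.902
gripper_force: 4.0
```

{"method": "drive_tool", "body": {
  "plan": [
    [0,0,-0.005,0,0,0,0.8],
    [0,0,-0.005,0,0,0,0.8],
    [0.006,0,0,0,0,0,0.8],
    [0.006,0,0,0,0,0,0.8],
    [0.006,0,0,0,0,0,0.8],
    [0,0,0,0,0,0,0.8],
    [0,0,0.006,0,0,0,0.8],
    [0,0,0.003,0,0,0,0.8],
    [0,0,0.001,0,0,0,0.8],
    [0,0,0,0,0,0,0.8]
  ]
}}

```text
t: 12.65
tcp_pos: [0.5676, -0.0263, 0.1474]
tool_rot: [0.118, 0.993, -0.0, 0.002]
force: [-0.5, -0.4, 7.0]
finger_gap: 0.9
gripper_force: 3.4
```

```bash
python3 look.py
```

```text
{'x': -0.0426, 'y': -0.0045, 'len': 0.1177, 'yaw': 0.1058, 'z': 0.106, 'n': 23633.0, 'rms': 0.0024}
{'x0': 0.0074, 'yaw': 4.2826, 'wid': 0.0333, 'n': 947.0}
{'x': -0.0151, 'y': -0.0404, 'len': 0.0, 'yaw': -0.0, 'z': 0.0904, 'n': 1.0, 'rms': 0.0}
t 12.65 tcp [-0.0532 -0.0029] 0.1474 yaw rel 0.007731260071929924 F [-0.5 -0.4  7. ]
```

{"method": "drive_tool", "body": {
  "plan": [
    [-0.003,0,0,0,0,0,0.8],
    [-0.005,0,0,0,0,0,0.8],
    [-0.005,0,0,0,0,0,0.8],
    [-0.005,0,0,0,0,0,0.8],
    [-0.005,0,0,0,0,0,0.8],
    [-0.005,0,0,0,0,0,0.8],
    [-0.005,0,0,0,0,0,0.8],
    [-0.004,0,0,0,0,0,0.8],
    [-0.001,0,0,0,0,0,0.8],
    [0,0,0,0,0,0,0.8]
  ]
}}

```text
t: 13.75
tcp_pos: [0.6052, -0.0354, 0.1477]
tool_rot: [0.118, 0.993, -0.0, 0.002]
force: [-0.3, 0.5, 7.0]
finger_gap: 0.898
gripper_force: 3.7
```

{"method": "drive_tool", "body": {
  "plan": [
    [0,0,-0.005,0,0,0,0.8],
    [0,0,-0.005,0,0,0,0.8],
    [0.006,0,0,0,0,0,0.8],
    [0.006,0,0,0,0,0,0.8],
    [0.004,0,0,0,0,0,0.8],
    [0,0,0,0,0,0,0.8],
    [0,0,0.006,0,0,0,0.8],
    [0,0,0.003,0,0,0,0.8],
    [0,0,0.001,0,0,0,0.8],
    [0,0,0,0,0,0,0.8]
  ]
}}

```text
t: 14.75
tcp_pos: [0.5893, -0.0316, 0.1476]
tool_rot: [0.118, 0.993, -0.0, 0.002]
force: [0.0, 0.0, 7.3]
finger_gap: 0.904
gripper_force: 3.7
```

```bash
python3 look.py
```

```text
{'x': -0.0231, 'y': -0.0045, 'len': 0.1179, 'yaw': 0.1193, 'z': 0.1059, 'n': 23936.0, 'rms': 0.0022}
{'x0': -0.0052, 'yaw': -3.2846, 'wid': 0.0563, 'n': 912.0}
{'x': -0.006, 'y': -0.0068, 'len': 0.121, 'yaw': 0.1357, 'z': 0.0918, 'n': 2.0, 'rms': 0.0}
t 14.75 tcp [-0.0309 -0.0029] 0.1476 yaw rel 0.009551976804802464 F [0.  0.  7.3]
```

{"method": "drive_tool", "body": {
  "plan": [
    [-0.002,0,0,0,0,0,0.8],
    [-0.004,0,0,0,0,0,0.8],
    [-0.005,0,0,0,0,0,0.8],
    [-0.005,0,0,0,0,0,0.8],
    [-0.005,0,0,0,0,0,0.8],
    [-0.004,0,0,0,0,0,0.8],
    [-0.003,0,0,0,0,0,0.8],
    [-0.002,0,0,0,0,0,0.8],
    [0,0,0,0,0,0,0.8]
  ]
}}

```text
t: 15.75
tcp_pos: [0.6187, -0.0387, 0.1478]
tool_rot: [0.118, 0.993, -0.0, 0.002]
force: [-0.4, 0.2, 7.6]
finger_gap: 0.898
gripper_force: 3.8
```

{"method": "drive_tool", "body": {
  "plan": [
    [0,0,-0.005,0,0,0,0.8],
    [0,0,-0.005,0,0,0,0.8],
    [0.006,0,0,0,0,0,0.8],
    [0.006,0,0,0,0,0,0.8],
    [0,0,0,0,0,0,0.8],
    [0,0,0.006,0,0,0,0.8],
    [0,0,0.003,0,0,0,0.8],
    [0,0,0.001,0,0,0,0.8],
    [0,0,0,0,0,0,0.8]
  ]
}}

```text
t: 16.65
tcp_pos: [0.6069, -0.0358, 0.1477]
tool_rot: [0.118, 0.993, -0.0, 0.002]
force: [-0.0, 0.8, 7.7]
finger_gap: 0.899
gripper_force: 3.7
```

```bash
python3 look.py
```

```text
{'x': -0.0077, 'y': -0.0045, 'len': 0.1178, 'yaw': 0.1141, 'z': 0.106, 'n': 24247.0, 'rms': 0.002}
{'x0': -0.0052, 'yaw': -1.8318, 'wid': 0.0222, 'n': 1487.0}
{'x': 0.0112, 'y': -0.0674, 'len': 0.0009, 'yaw': 0.0048, 'z': 0.0909, 'n': 2.0, 'rms': 0.0}
t 16.65 tcp [-0.0128 -0.0029] 0.1477 yaw rel 0.009722799739201093 F [-0.   0.8  7.7]
```

{"method": "drive_tool", "body": {
  "plan": [
    [-0.002,0,0,0,0,0,0.8],
    [-0.003,0,0,0,0,0,0.8],
    [-0.003,0,0,0,0,0,0.8],
    [-0.003,0,0,0,0,0,0.8],
    [-0.002,0,0,0,0,0,0.8],
    [0,0,0,0,0,0,0.8],
    [0,0,0,0,0,0,0.8]
  ]
}}

```text
t: 17.45
tcp_pos: [0.6195, -0.0389, 0.1477]
tool_rot: [0.118, 0.993, -0.0, 0.002]
force: [-0.1, -0.3, 6.9]
finger_gap: 0.902
gripper_force: 3.7
```

{"method": "drive_tool", "body": {
  "plan": [
    [0,0,-0.004,0,0,0,0.8],
    [0,0,-0.01,0,0,0,0.8],
    [0,0,-0.03,0,0,0,0.8],
    [0,0,-0.03,0,0,0,0.8],
    [0.03,0,-0.02,0,0,0,0.8],
    [0.03,0,-0.01,0,0,0,0.8],
    [0.03,0,0,0,0,0,0.8],
    [0.02,0,0,0,0,0,0.8],
    [0,0,0,0,0,0,0.8],
    [0,0,0,0,0,0,0.8]
  ]
}}

```text
t: 18.45
tcp_pos: [0.5115, -0.0128, 0.2508]
tool_rot: [0.118, 0.993, -0.0, 0.001]
force: [0.4, -0.2, 0.2]
finger_gap: 0.899
gripper_force: 0.0
```

Run:
```python
from w import *
st=manip.sense(); s=snap('wrist','wf.png'); T=wristT(s,st); show(roller(s,T))
g=s['image'].min(2); v,u=np.nonzero(g>175); M=module(world(s,np.c_[u,v],.075,T)); z=s['z_map'][v,u]
k=(abs(M[:,0])<.03)&(abs(M[:,1]+.000)<.095); M=M[k]
for lo,hi in((-.095,-.068),(.06,.095)):
    q=M[(M[:,1]>lo)&(M[:,1]<hi)]; print(lo,len(q),np.percentile(q[:,0],[3,50,97]) if len(q) else '')
q=snap('scene','sf.png'); show(roller(q,q['extrinsics'])); print(st['t'],st['tcp_pos'],st['force'])
```

```text
{'x': -0.0015, 'y': -0.0046, 'len': 0.1188, 'yaw': 0.1026, 'z': 0.1059, 'n': 8881.0, 'rms': 0.0015}
-0.095 449 [-0.01273308  0.00459272  0.02767752]
0.06 468 [-0.01285728  0.00195963  0.02756625]
{'x': 0.0005, 'y': -0.0017, 'len': 0.1232, 'yaw': 0.0808, 'z': 0.1058, 'n': 1171.0, 'rms': 0.0034}
18.45 [ 0.51149552 -0.01277371  0.25084255] [ 0.37460835 -0.24478712  0.20046242]
```

View pics/wf.png

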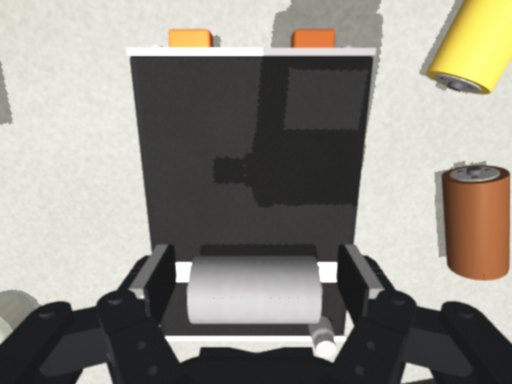

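View pics/sf.png

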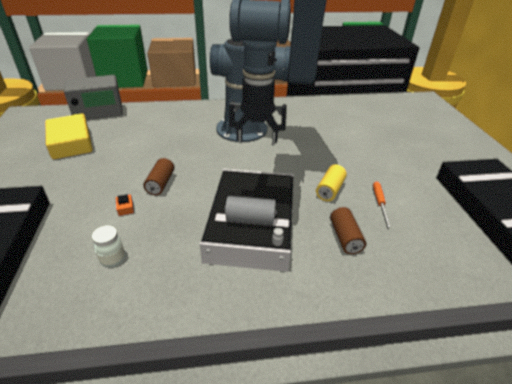

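The wrist view shows the roller at (255,289), with strap showing at both ends at (183,271) and (327,271). The scene view shows the same around (250,212), with the hand clear and the socket and tools still in place. The axis is within 1 mm and 0.2° of the strap's centre line, so I'm handing in.

```bash
python3 -c "
from station import manip
print(manip.sign_off())"
```

```text
the job is handed in; nothing more can be done
None
```

The job is handed in at about 18.5 s of the 51 s allowed: the roller lies lengthwise on the strap, about 1 mm from its centre line and 0.1–0.2° out of parallel, with the hand clear and the loose tools and parts where they were.

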